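# Zero the rotary stage on its alignment bar

## Robot

A 6-joint arm with a two-finger parallel gripper is mounted at the origin on a cart in front of the work surface, level with it; the furniture and walls round the work are solid. World frame = base frame: x ahead of the robot, y to its left, z up, the work surface at z = 0. Lengths are in m, angles in rad, forces in N, time in s.
With the tool pointing down it reaches from about 0.425 to 0.925 m from the base axis. Payload 12.5 kg.
Tool frame: the origin (TCP) lies between the finger pads; the fingertips stand 14 mm ahead of it and the grasp point (between the pads) lies 5 mm behind it; z points along the fingers, y is the line along which they close (so a half turn about z gives the same grasp; the last joint's range is limited). The gripper opens to 85 mm and grips with 20 to 120 N. Pads are 22 mm wide; open, the fingers measure 114 mm over their backs; the gripper's body (76 mm by 85 mm) begins 54 mm behind the grasp point. The pads swing forward as they close: fully open they stand 13 mm farther back than shut.
Start: joints at [1.136, 0.491, 1.559, -0, 1.092, -0.106], TCP at [0.202, 0.592, 0.245] pointing down, gripper open.
Joint ranges: [-3.1, 3.1], [-0.84, 2.19], [0.05, 2.79], [-1.13, 4.28], [0.06, 2.93], [-2.69, 2.69]. Speed limits (rad/s): [2.22, 2.22, 2.79, 3.14, 3.14, 3.14].

## Interface

Orientations are given as a unit quaternion [w, x, y, z].
In Python, from station import r gives the robot as it stands.
- The arm moves only by the tool send_rows, never from a script. Its argument "plan" is a list of rows, each an object with "delta_rot": the turn, a rotation vector about the world's x, y, z in degrees, a list of three; "slide": the shift along the world's x, y, z in mm, a list of three; "hand": the opening, from 0 (shut) to 1 (fully open). In form: [{"delta_rot": [rx, ry, rz], "slide": [tx, ty, tz], "hand": hand}, ...]. A call has 1 to 10 rows; each row is the pose to reach, as a shift and turn from the pose commanded when the call began; what a row does not reach only later rows make up. A row lasts 1/8 s, in which the tool goes at most 62.5 mm and 10.7 degrees, less where a joint would pass 70% of its speed; a pose out of reach is approached as far as the arm can. A call with a gripper value outside its range is refused whole. The fingers move at their own pace and stop on an object; the grip force is fixed at half the most. Time passes only in rows, so rows that repeat a pose let the fingers close. It gives the time, the measured TCP pose, the force, the opening and the grip force at its end, in the units of the state.
- r.read_state(): the state, without advancing time (a new reading comes with each control period).
- r.capture(name): name is "scene" or "top" or "wrist"; returns a dict with "img" (480x640x3 uint8, red, green, blue), "K" (3x3 intrinsics, pixels), "world_to_cam" (4x4, takes a point from world to camera coordinates). Camera axes: x right, y down, z forward; pixel columns grow to the right and rows downward; lengths in m; the calibration is good to about 2 mm. A picture is of the moment at which its call begins. There is no depth.
- r.close_job(): hands the job in; it is judged then, once.
The state is a dict: "t": time; "joints": joint angles; "joint_vel": joint speeds; "joint_efforts": joint torques, N m; "eef_pos": TCP position; "tcp_rot": TCP orientation; "force": force on the tool from outside, world axes, zero at the start; "torque": the same for the moment, N m; "gripper_width": finger opening in m; "grasp_force": force on a finger pad.
Only numpy, scipy, OpenCV 4.12 (cv2) and the standard library are available. Lean on these libraries where they do the work, as an engineer would, in place of code of your own. Each camera call takes 0.05 s, during which the arm holds its last target. There are 200 camera calls.

## Task

Zero the rotary stage: turn its disc by the finger stud until the flat faces the bar seat, fetch the square alignment bar from under the strap of the tray, and set it into the seat between pins and lugs, slid fully home against both locating pins and about centred between them, so that the disc's flat lies along it. Fingers reach into the seat only between the two lugs, so after drawing the bar out by its end, lay it down and take it again by its middle. Leave the other tools in the tray and everything else on the worktop where it is.

Things in the scene. Friction and masses are not known exactly. Their poses are not given: they have to be found in the camera images.
- stage: Rotary stage, fixed: dark base plate carrying a flat-edged disc. Origin on the disc's axis at worktop level, z up. The plate runs from x = -88 to +62 mm, y = -70 to +70 mm; its top is at z = 10 mm. On the disc's -x side a strip of plate along y is the seat of the alignment bar, between two locating pins (next to the disc) and two keeper lugs (behind).
- seat_home (a point): Where the middle of the bar's underside lies when the bar is fully home: in the stage's frame x = -48.2, y = 0, z = 10 mm (plate top); axes as the stage's. The bar then lies along y with its +x side touching both pins, its other side 10 mm short of the lugs, its top 11 mm above the disc.
- pin (a point): Top centre of the locating pin on the stage's +y side: upright, 10 mm diameter, z = 10 to 32 mm, centre at x = -33.2, y = +52 mm in the stage's frame; its twin stands at y = -52 mm. Both bear on the bar's +x side at x = -38.2 mm.
- lug (a point): Top centre of the keeper lug on the stage's +y side: upright block, 11 mm (x) by 20 mm (y), z = 10 to 32 mm, centre at x = -74, y = +41 mm in the stage's frame; its twin is at y = -41 mm. Inner faces at x = -68.5 mm: the seat is 30 mm wide from pins to lugs; the opening for fingers between the two lugs is 62 mm.
- chuck (a joint): Angle of the flat-edged disc on the stage, rad, growing anticlockwise from above. 0 or 6.28 (a whole turn): its flat faces the stage's -x side, parallel to the seat. Starts more than 0.7 rad away from that; turns freely both ways with light friction (about 2 N at the stud) and stays where it is left.
- flat_mid (a point): Middle of the disc's flat. Smooth metal disc, 96 mm diameter, underside 12 mm and top 19 mm above the worktop; its one flat is 58 mm long, 38 mm from the axis. The flat looks along this frame's -x and runs along its y; z up. Turned another way, the rim stands out up to 10 mm farther and keeps the bar from its pins; a bar pushed on it squares up the last few degrees.
- stud (a point): Point on the finger stud that turns the disc: upright round pin, 12 mm diameter, on the disc 32 mm from its axis, diametrically opposite the flat. The point is on the pin's centre line, 39 mm above the worktop; the pin reaches from the disc's top (19 mm) up to 49 mm, above all else on the stage.
- bar: The alignment bar: plain square metal bar, 20 x 20 mm section, 130 mm long, about 0.15 kg, two small dark dots on top. Origin at the centre of its underside, long axis y, z up. It starts on the tray floor in one of three places side by side, its middle under the tray's strap, so that only its end parts can be taken from above.
- tray: Shallow square white-enamelled tray, fixed, 180 x 180 mm outside; floor 3 mm thick, walls 2.5 mm thick, rim 20 mm above the worktop. Origin at the centre of its underside. The things in it lie along its y, about 48 mm apart (x = -48, 0, +48 mm), crossing under its strap. Its -y end points to the robot. Apart from the things listed, the worktop between tray, stage and robot is clear.
- strap (a point): Middle of the top of the tray's flat bare-metal carrying strap, 60 mm above the worktop, axes as the tray's. The strap is 40 mm wide (y = -20 to +20 mm), its underside 56 mm above the worktop; it runs along x over the middle of the tray to legs just outside the walls at x = +92 and -92 mm.
- strip: Flat metal strip in the tray, not the alignment bar: 22 mm wide, 8 mm thick, 125 mm long, along its y. Origin at the centre of its underside. It stays in the tray.
- forceps: Steel forceps in the tray, 16 x 127 x 9 mm, along its y. Origin at the centre of the underside. It stays in the tray.
- timer: Small white kitchen-type timer with buttons, 68 x 62 x 19 mm high; a loose bystander on the worktop, to be left where it is. Origin at the centre of its underside.
- petri_0: Round lidded petri dish, 66 mm across, 15 mm high; a loose bystander on the worktop, to be left where it is. Origin at the centre of its underside.
- logger: Small dark hand-held data logger, 72 x 34 x 18 mm high; a loose bystander on the worktop, to be left where it is. Origin at the centre of its underside.
- tape_roll_0: Roll of tape lying flat, 68 mm across, 18 mm high; a loose bystander on the worktop, to be left where it is. Origin at the centre of its underside.
- bottle_c: Slim screw-cap reagent bottle, 44 mm across, 110 mm high; a loose bystander on the worktop, to be left where it is. Origin at the centre of its underside.
- marker_0: Felt marker lying down, 12 x 136 x 12 mm, along its y axis; a loose bystander on the worktop, to be left where it is. Origin at the centre of its underside.

How it is judged:
By the outcome, as a careful person would: the job done as asked, in the order asked, and still so for the second after the job is handed in, with the robot touching nothing.
It also fails if it takes over 72 s, if anything falls off the work surface, if the arm or the gripper's body presses on something with over 40 N, if the wrist force passes 120 N, or if a joint passes its speed limit or range.

## Working session

There is one attempt and no reset: what is moved stays moved. The work goes in short steps, Python scripts to look and compute and a tool call to move; the robot and the scene stay as the last step left them, time stands still between calls to the robot, and variables do not carry over. Pictures are saved under pics/ and viewed, at most 10 in all, crops included, and the job is handed in when it is done.

Besides the shell and the picture viewer there is one more tool, called after ">>>" as name([rows], argument=value, ...), one row to a line, values as JSON. send_rows: Moves the arm, as the interface text tells. Its arguments: {"type":"object","properties":{"plan":{"type":"array","items":{"type":"object","properties":{"delta_rot":{"type":"array","items":{"type":"number"}},"slide":{"type":"array","items":{"type":"number"}},"hand":{"type":"number"}}}}},"required":["plan"]}

```bash
mkdir -p pics; ls; cat > h.py <<'E'
import numpy as np, cv2
from station import r
def cap(n,f=None):
    c=r.capture(n); im=cv2.cvtColor(c["img"],cv2.COLOR_RGB2BGR)
    if f: cv2.imwrite(f"pics/{f}.png",im); np.savez(f"pics/{f}.npz",K=c["K"],T=c["world_to_cam"])
    return im,np.array(c["K"]),np.array(c["world_to_cam"])
def ray(K,T,uv):
    d=T[:3,:3].T@np.linalg.inv(K)@np.array([uv[0],uv[1],1.]); o=-T[:3,:3].T@T[:3,3]
    return o,d/np.linalg.norm(d)
def onz(K,T,uv,z):
    o,d=ray(K,T,uv); return o+d*(z-o[2])/d[2]
def tri(a,b):
    (o1,d1),(o2,d2)=a,b
    s=np.linalg.lstsq(np.c_[d1,-d2],o2-o1,rcond=None)[0]
    p,q=o1+s[0]*d1,o2+s[1]*d2; return (p+q)/2,np.linalg.norm(p-q)
def proj(K,T,p):
    c=T[:3,:3]@np.array(p)+T[:3,3]; q=K@c; return q[:2]/q[2]
def load(f):
    z=np.load(f"pics/{f}.npz"); return z["K"],z["T"]
E
python3 - <<'E'
from h import *
for n in("scene","top","wrist"):
    im,K,T=cap(n,n+"0"); print(n,K[0,0],-T[:3,:3].T@T[:3,3],T[2,:3])
s=r.read_state();print({k:np.round(v,3) for k,v in s.items()})
E
```

```text
pics
scene 457.3278434116913 [ 0.11214332 -0.48950837  0.51520083] [ 0.41525451  0.77376435 -0.47838522]
top 597.2145690060732 [0.43710594 0.22021343 1.32102746] [ 0.04179507  0.00408888 -0.99911784]
wrist 339.843259144804 [0.12706009 0.61623811 0.37470556] [ 0.29269592 -0.10102131 -0.95085424]
{'t': np.float64(0.15), 'joints': array([ 1.136,  0.491,  1.559,  0.   ,  1.092, -0.106]), 'joint_vel': array([-0.   , -0.   , -0.002, -0.   , -0.   , -0.   ]), 'joint_efforts': array([ 1.0000e-03, -6.1871e+01, -2.6169e+01, -0.0000e+00,  3.0000e-03,
       -0.0000e+00]), 'eef_pos': array([0.202, 0.591, 0.245]), 'tcp_rot': array([-0.   ,  0.164,  0.987, -0.   ]), 'force': array([0.602, 0.886, 0.364]), 'torque': array([0.025, 0.018, 0.002]), 'grasp_force': np.float64(0.0), 'gripper_width': np.float64(0.085)}
```

View pics/top0.png

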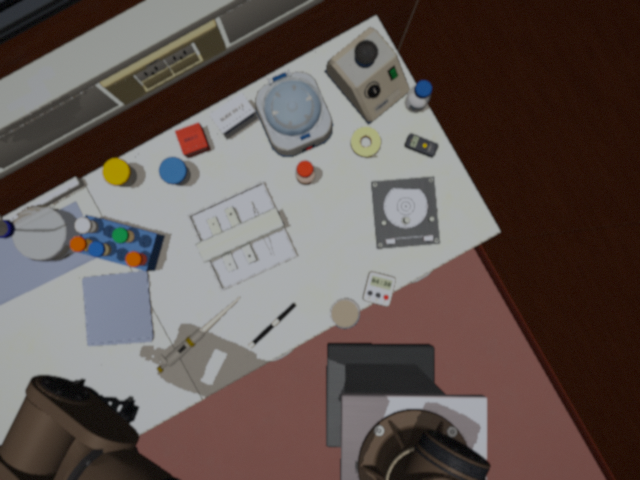

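View pics/scene0.png

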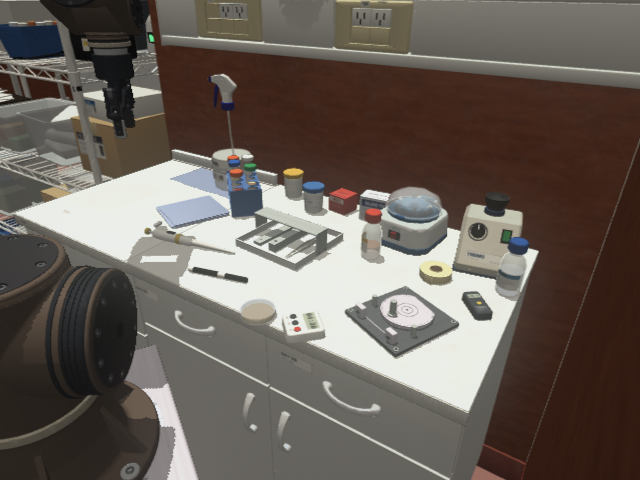

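The top view shows the tray about (243,235) and the stage about (405,212). In the scene view the tray is at (290,238) and the stage at (402,318). I'll enlarge both.

```bash
python3 - <<'E'
import cv2,numpy as np
t=cv2.imread('pics/top0.png');s=cv2.imread('pics/scene0.png')
c=lambda im,u,v,w:cv2.resize(im[v:v+w*3//4,u:u+w],(400,300),interpolation=cv2.INTER_CUBIC)
cv2.imwrite('pics/m1.png',np.vstack([np.hstack([c(t,170,180,148),c(t,350,170,100)]),np.hstack([c(s,225,195,128),c(s,335,275,132)])]))
E
```

```text
(no output)
```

View pics/m1.png

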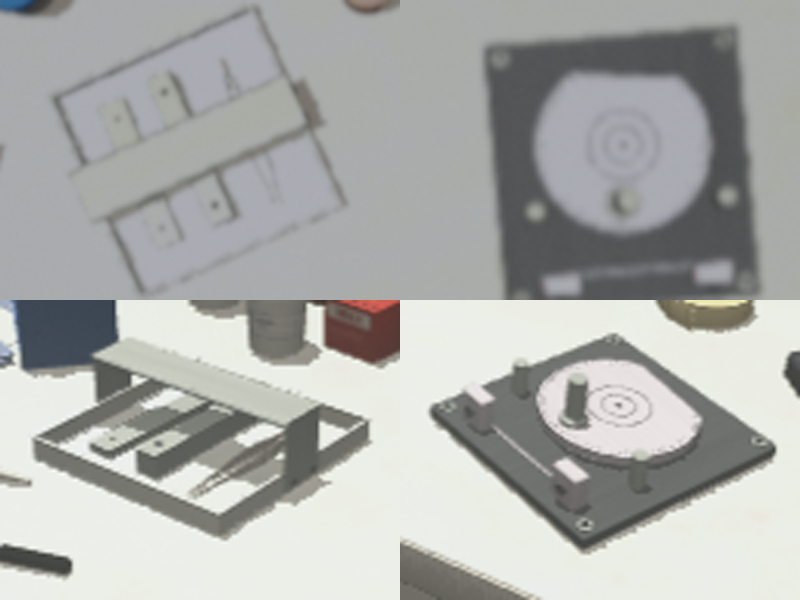

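The middle thing in the tray is the thick bar: its end tops are at about (252,255) and (231,211) in the top view. The forceps are on the right and the thin strip on the left. On the stage, the lugs and pins face the robot, and the stud is on the seat side, so the chuck is at about π. Next I'll measure these roughly.

```bash
python3 - <<'E'
from h import *
t=cv2.imread('pics/top0.png');K,T=load('top0')
s=cv2.imread('pics/scene0.png');Ks,Ts=load('scene0')
P=lambda u,v,z:onz(K,T,(u,v),z)
f=lambda x,y:(350+x/4,170+y/4)
g=lambda x,y:(170+x/2.703,180+y/2.703)
fs=lambda x,y:(335+x/3.03,275+y/3.03)
gs=lambda x,y:(225+x/3.125,195+(y-300)/3.125)
for n,a,b in [("pinL",f(535-400,211),fs(522-400,363-300)),("pinR",f(727-400,196),fs(640-400,455-300)),("stud",f(224,196),fs(577-400,377-300)),
 ("lugL",f(162,283),fs(482-400,389-300)),("lugR",f(314,270),fs(570-400,467-300)),("disc",f(223,146),fs(619-400,405-300))]:
    p,e=tri(ray(K,T,a),ray(Ks,Ts,b)); print(n,p.round(4),round(e,4))
for n,a,b in [("bardot_near",g(214,206),gs(158,443))]:
    p,e=tri(ray(K,T,a),ray(Ks,Ts,b)); print(n,p.round(4),round(e,4))
print("bardot far z23",P(*g(168,92),.023),"near",P(*g(214,206),.023))
for c in [(54,97),(254,7),(345,205),(143,292)]: print("traycorner",P(*g(*c),.02).round(4))
pl=(cv2.cvtColor(t,cv2.COLOR_BGR2GRAY)[150:270,350:460]<110).astype(np.uint8)
c=max(cv2.findContours(pl,0,1)[0],key=cv2.contourArea);b=cv2.boxPoints(cv2.minAreaRect(c))+[350,150]
q=np.array([P(*x,.01) for x in b]);print(q.round(4),q.mean(0))
E
```

```text
pinL [0.5273 0.0732 0.0323] 0.0028
pinR [ 0.5365 -0.0301  0.0327] 0.0019
stud [0.5344 0.028  0.0486] 0.0016
lugL [0.4888 0.0585 0.0353] 0.0035
lugR [ 0.4957 -0.0227  0.034 ] 0.0003
disc [0.5643 0.0242 0.0211] 0.0029
bardot_near [0.4514 0.3635 0.026 ] 0.0037
bardot far z23 [0.54104567 0.40341585 0.023     ] near [0.44969415 0.36454695 0.023     ]
traycorner [0.5359 0.496  0.02  ]
traycorner [0.6113 0.3356 0.02  ]
traycorner [0.4521 0.2593 0.02  ]
traycorner [0.3798 0.4207 0.02  ]
[[ 0.6177  0.1002  0.01  ]
 [ 0.6316 -0.0367  0.01  ]
 [ 0.4856 -0.0502  0.01  ]
 [ 0.4718  0.086   0.01  ]] [0.55168951 0.02480517 0.01      ]
```

>>> send_rows([
  {"slide": [25, -33, 10], "delta_rot": [0, 0, 6], "hand": 0.5},
  {"slide": [60, -78, 20], "delta_rot": [0, 0, 14], "hand": 0.5},
  {"slide": [95, -124, 30], "delta_rot": [0, 0, 23], "hand": 0.5},
  {"slide": [130, -170, 40], "delta_rot": [0, 0, 32], "hand": 0.5},
  {"slide": [165, -215, 50], "delta_rot": [0, 0, 40], "hand": 0.5},
  {"slide": [190, -248, 55], "delta_rot": [0, 0, 44], "hand": 0.5},
  {"slide": [198, -261, 55], "delta_rot": [0, 0, 44], "hand": 0.5},
  {"slide": [198, -261, 55], "delta_rot": [0, 0, 44], "hand": 0.5},
  {"slide": [198, -261, 55], "delta_rot": [0, 0, 44], "hand": 0.5},
])

```text
t: 1.27
eef_pos: [0.3991, 0.3314, 0.3001]
tcp_rot: [-0.0, -0.218, 0.976, 0.0]
force: [0.6, 0.9, -0.1]
gripper_width: 0.0427
grasp_force: 0.0
```

```bash
python3 - <<'E'
from h import *
im,K,T=cap("wrist","w_tray"); s=r.read_state(); print(s['eef_pos'].round(4),s['tcp_rot'].round(4),s['gripper_width'])
E
```

```text
[0.399  0.3315 0.3001] [-3.000e-04 -2.182e-01  9.759e-01  1.000e-04] 0.04252432615223341
```

View pics/w_tray.png

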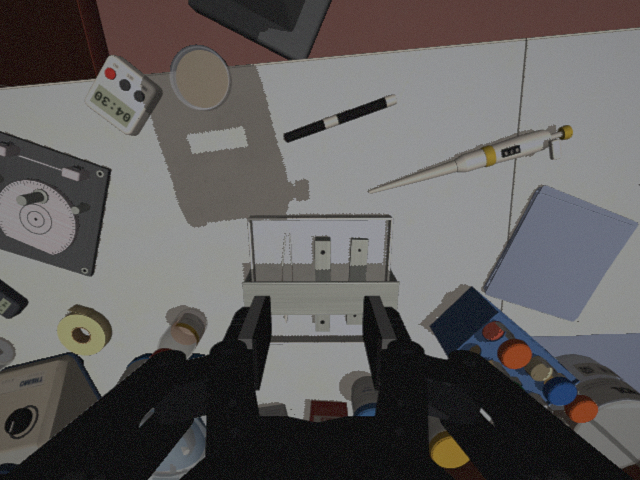

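The wrist view is upside down, with the robot at the top. It shows the bar's near end at columns 314–330, rows 236–268, with its dot at about (322,252). The strip is at (359,250), the forceps at (288,255), and the tray's near rim runs from (249,217) to (391,217).

```bash
python3 - <<'E'
from h import *
K,T=load('w_tray');im=cv2.imread('pics/w_tray.png');g=cv2.cvtColor(im,6).astype(int)
Kt,Tt=load('top0')
print(-T[:3,:3].T@T[:3,3])
p,e=tri(ray(K,T,(322,252)),ray(Kt,Tt,(170+214/2.703,180+206/2.703)));print("dot",p.round(4),e)
for v in (242,248,258,264): print(v,im[v,306:338,0].tolist())
print("col322",g[228:284,320].tolist())
for u,v in [(249,217),(391,217)]: print("rim",onz(K,T,(u,v),.02).round(4))
E
```

```text
[0.32777051 0.29677447 0.43000639]
dot [0.4497 0.3623 0.035 ] 0.0018273429643020842
242 [154, 153, 155, 153, 157, 150, 105, 90, 79, 115, 127, 128, 125, 130, 132, 129, 127, 127, 128, 126, 123, 128, 132, 129, 125, 151, 158, 154, 153, 152, 155, 158]
248 [154, 153, 155, 154, 157, 152, 109, 88, 78, 107, 122, 128, 124, 129, 131, 128, 124, 126, 128, 123, 125, 128, 130, 131, 117, 152, 154, 155, 156, 156, 152, 154]
258 [155, 156, 158, 156, 154, 153, 112, 94, 80, 113, 125, 125, 124, 130, 131, 131, 125, 128, 126, 128, 124, 130, 131, 135, 123, 148, 155, 156, 155, 157, 159, 158]
264 [95, 100, 90, 92, 98, 93, 90, 95, 96, 116, 122, 125, 127, 129, 126, 126, 128, 129, 127, 123, 125, 129, 128, 133, 96, 86, 94, 90, 99, 99, 91, 101]
col322 [149, 150, 150, 148, 149, 149, 152, 147, 94, 45, 45, 42, 58, 119, 137, 138, 135, 132, 135, 135, 137, 134, 132, 117, 97, 100, 133, 137, 138, 134, 136, 134, 133, 134, 135, 133, 134, 133, 135, 138, 135, 130, 83, 80, 79, 81, 80, 80, 79, 79, 81, 75, 78, 59, 99, 142]
rim [0.4516 0.2625 0.02  ]
rim [0.3768 0.4213 0.02  ]
```

```bash
python3 - <<'E'
from h import *
K,T=load('w_tray')
for z in(.018,.023,.028):
    a,b=onz(K,T,(322.6,240.3),z),onz(K,T,(322.6,266),z);d=b-a
    w=np.linalg.norm(onz(K,T,(314.6,250),z)-onz(K,T,(330.6,250),z))
    print(z,a.round(4),b.round(4),np.degrees(np.arctan2(d[1],d[0])),"width",w,"centre",(a+d/np.linalg.norm(d)*.065).round(4))
print(onz(K,T,(320,236),.003).round(4))
E
```

```text
0.018 [0.4406 0.3581 0.018 ] [0.4722 0.3732 0.018 ] 25.52865549807947 width 0.02050200466632831 centre [0.4992 0.3861 0.018 ]
0.023 [0.4392 0.3573 0.023 ] [0.4704 0.3723 0.023 ] 25.528655498079445 width 0.020253197787669333 centre [0.4979 0.3854 0.023 ]
0.028 [0.4378 0.3566 0.028 ] [0.4687 0.3713 0.028 ] 25.528655498079498 width 0.02000439090901036 centre [0.4965 0.3846 0.028 ]
[0.4408 0.3547 0.003 ]
```

>>> send_rows([
  {"slide": [10, -43, 0], "delta_rot": [0, 0, -4], "hand": 0.3},
  {"slide": [25, -90, 0], "delta_rot": [0, 0, -9], "hand": 0.25},
  {"slide": [45, -140, 0], "delta_rot": [0, 0, -15], "hand": 0.2},
  {"slide": [60, -190, 0], "delta_rot": [0, 0, -21], "hand": 0.2},
  {"slide": [80, -240, 0], "delta_rot": [0, 0, -27], "hand": 0.2},
  {"slide": [98, -280, -10], "delta_rot": [0, 0, -31], "hand": 0.2},
  {"slide": [100, -298, -20], "delta_rot": [0, 0, -31], "hand": 0.2},
  {"slide": [100, -300, -20], "delta_rot": [0, 0, -31], "hand": 0.2},
  {"slide": [100, -300, -20], "delta_rot": [0, 0, -31], "hand": 0.2},
])

```text
t: 2.45
eef_pos: [0.4995, 0.0317, 0.2806]
tcp_rot: [0.0, 0.05, 0.999, 0.0]
force: [-0.6, 0.3, -0.3]
gripper_width: 0.017
grasp_force: 0.0
```

```bash
python3 - <<'E'
from h import *
im,K,T=cap("wrist","w_st"); s=r.read_state(); print(s['eef_pos'].round(4),s['tcp_rot'].round(4),s['gripper_width'])
cv2.imwrite('pics/w_st2.png',cv2.resize(im[100:340,170:490],(800,600),interpolation=cv2.INTER_CUBIC))
E
```

```text
[0.4995 0.0318 0.2807] [2.000e-04 5.000e-02 9.987e-01 1.000e-04] 0.01723195898915849
```

View pics/w_st2.png

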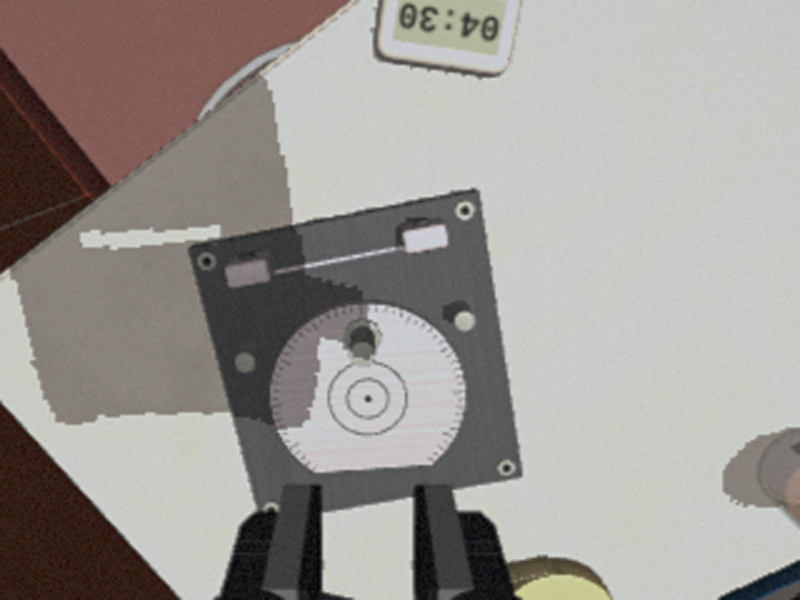

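The crop shows the disc centre at crop (368,398), the pin tops at (245,362) and (464,320), the lug tops at (247,272) and (426,238), and the stud top at about (362,350). The flat is at the bottom, on the side away from the seat, so the chuck is near π.

```bash
python3 - <<'E'
from h import *
K,T=load('w_st');Kt,Tt=load('top0')
f=lambda x,y:(170+x/2.5,100+y/2.5)
O=-T[:3,:3].T@T[:3,3];print(O)
Q=lambda x,y,z:onz(K,T,f(x,y),z)
d=Q(368,398,.019);pl,pr=Q(464,320,.032),Q(245,362,.032);st=Q(362,350,.049)
v=pl-pr;yaw=np.arctan2(-v[0],v[1]);R=np.array([[np.cos(yaw),-np.sin(yaw)],[np.sin(yaw),np.cos(yaw)]])
o=(pl+pr)[:2]/2+R@[.0332,0]
print("disc",d,"pins",pl,pr,np.linalg.norm(v),np.degrees(yaw),"origin",o)
print("stud",st,"stage frame",R.T@(st[:2]-o),"disc",R.T@(d[:2]-o))
for c in [(206,261),(464,210),(506,468),(270,510)]: print("screw",(R.T@(Q(*c,.010)[:2]-o)).round(4))
for c in [(247,272),(426,238)]: print("lug",(R.T@(Q(*c,.032)[:2]-o)).round(4))
a,b=Q(317,472,.019),Q(433,464,.019);w=R.T@(b-a)[:2];print("flat",np.degrees(np.arctan2(w[1],w[0])),np.linalg.norm(w),(R.T@((a+b)[:2]/2-o)))
for n,a,b in[("pinL",(464,320),(383.9,222.7)),("pinR",(245,362),(431.7,219)),("stud",(362,350),(406,219))]:
    p,e=tri(ray(K,T,f(*a)),ray(Kt,Tt,b));print(n,p.round(4),e.round(4))
E
```

```text
[0.42092041 0.03876202 0.4104647 ]
disc [0.566739   0.02482261 0.019     ] pins [0.528108   0.07313313 0.032     ] [ 0.53826534 -0.03029282  0.032     ] 0.1039235227487313 5.608964092138844 origin [0.56622771 0.02466507]
stud [0.53259873 0.02548579 0.049     ] stage frame [-0.03338776  0.00410363] disc [0.00052423 0.00010681]
screw [-0.0798 -0.0627]
screw [-0.0795  0.0619]
screw [0.0557 0.0619]
screw [ 0.0553 -0.0633]
lug [-0.0747 -0.0408]
lug [-0.074   0.0414]
flat 83.01996373514662 0.05876288629803708 [ 0.03820979 -0.00385279]
pinL [0.5266 0.0734 0.0353] 0.0016
pinR [ 0.535  -0.028   0.0424] 0.0008
stud [0.5348 0.0261 0.04  ] 0.0022
```

>>> send_rows([
  {"slide": [17, -3, -40], "delta_rot": [0, 0, 2], "hand": 0.24},
  {"slide": [34, -5.5, -90], "delta_rot": [0, 0, 4], "hand": 0.24},
  {"slide": [34, -5.5, -140], "delta_rot": [0, 0, 4], "hand": 0.24},
  {"slide": [34, -5.5, -180], "delta_rot": [0, 0, 4], "hand": 0.24},
  {"slide": [34, -5.5, -205], "delta_rot": [0, 0, 4], "hand": 0.24},
  {"slide": [34, -5.5, -205], "delta_rot": [0, 0, 4], "hand": 0.24},
])

```text
t: 3.25
eef_pos: [0.5332, 0.0261, 0.0744]
tcp_rot: [-0.001, 0.015, 1.0, 0.0]
force: [-0.5, -0.6, 1.4]
gripper_width: 0.0204
grasp_force: 0.0
```

```bash
python3 - <<'E'
from h import *
im,K,T=cap("wrist","w_stud"); s=r.read_state(); print(s['eef_pos'].round(4),s['gripper_width'],s['force'].round(1))
cv2.imwrite('pics/w_stud2.png',cv2.resize(im[180:480,120:520],(800,600),interpolation=cv2.INTER_CUBIC))
E
```

```text
[0.5338 0.0259 0.0755] 0.02072422879089227 [0.7 0.8 1. ]
```

View pics/w_stud2.png

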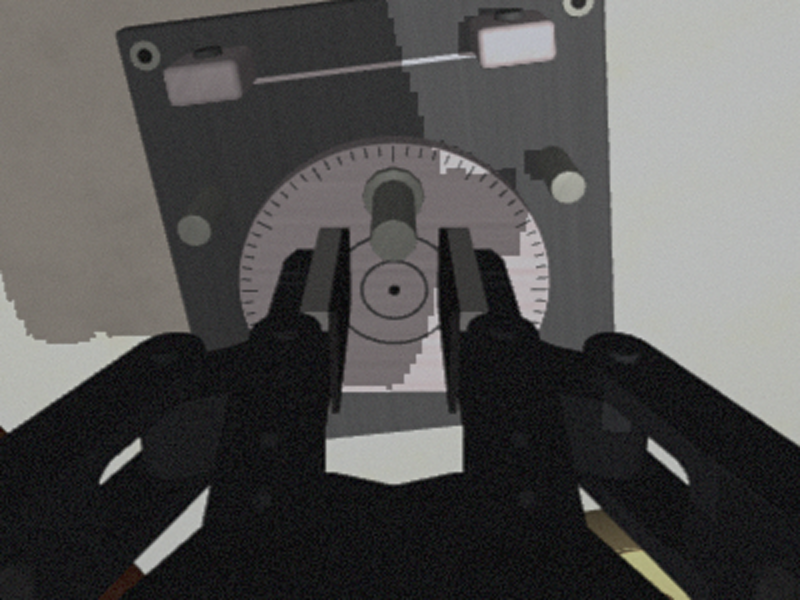

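The stud top sits centred between the pads at crop (394,238), and both pins and lugs are clear. I'll lower now and compute the arc.

>>> send_rows([
  {"slide": [0, 0, -12], "delta_rot": [0, 0, 0], "hand": 0.24},
  {"slide": [0, 0, -22], "delta_rot": [0, 0, 0], "hand": 0.24},
  {"slide": [0, 0, -32], "delta_rot": [0, 0, 0], "hand": 0.24},
  {"slide": [0, 0, -33], "delta_rot": [0, 0, 0], "hand": 0.17},
  {"slide": [0, 0, -33], "delta_rot": [0, 0, 0], "hand": 0.17},
])

```text
t: 3.92
eef_pos: [0.5338, 0.025, 0.0423]
tcp_rot: [-0.0, 0.016, 1.0, 0.0]
force: [-0.1, -0.1, -0.4]
gripper_width: 0.0144
grasp_force: 0.0
```

```bash
python3 - <<'E'
import numpy as np
a=np.radians(178.6)
for i in range(21):
    p=a-np.radians(8.65*i); b=a if i<=10 else a-np.radians(86.5)
    print(i,(32*np.array([np.cos(p)-np.cos(b),np.sin(p)-np.sin(b)])).round(1),round(-8.65*(i if i<=10 else i-10),1))
E
```

```text
0 [0. 0.] -0.0
1 [0.5 4.8] -8.7
2 [1.7 9.5] -17.3
3 [ 3.6 13.9] -26.0
4 [ 6.1 18. ] -34.6
5 [ 9.2 21.7] -43.2
6 [12.9 24.9] -51.9
7 [16.9 27.5] -60.6
8 [21.4 29.4] -69.2
9 [26.  30.7] -77.9
10 [30.8 31.2] -86.5
11 [ 4.8 -0.2] -8.7
12 [ 9.6 -1.1] -17.3
13 [14.1 -2.7] -26.0
14 [18.4 -5. ] -34.6
15 [22.2 -7.9] -43.2
16 [ 25.6 -11.3] -51.9
17 [ 28.4 -15.2] -60.6
18 [ 30.7 -19.5] -69.2
19 [ 32.2 -24.1] -77.9
20 [ 33.  -28.9] -86.5
```

>>> send_rows([
  {"slide": [0.5, 4.8, 0], "delta_rot": [0, 0, -8.7], "hand": 0.17},
  {"slide": [1.7, 9.5, 0], "delta_rot": [0, 0, -17.3], "hand": 0.17},
  {"slide": [3.6, 13.9, 0], "delta_rot": [0, 0, -26], "hand": 0.17},
  {"slide": [6.1, 18, 0], "delta_rot": [0, 0, -34.6], "hand": 0.17},
  {"slide": [9.2, 21.7, 0], "delta_rot": [0, 0, -43.2], "hand": 0.17},
  {"slide": [12.9, 24.9, 0], "delta_rot": [0, 0, -51.9], "hand": 0.17},
  {"slide": [16.9, 27.5, 0], "delta_rot": [0, 0, -60.6], "hand": 0.17},
  {"slide": [21.4, 29.4, 0], "delta_rot": [0, 0, -69.2], "hand": 0.17},
  {"slide": [26, 30.7, 0], "delta_rot": [0, 0, -77.9], "hand": 0.17},
  {"slide": [30.8, 31.2, 0], "delta_rot": [0, 0, -86.5], "hand": 0.17},
])

```text
t: 5.18
eef_pos: [0.5641, 0.0565, 0.0425]
tcp_rot: [-0.001, 0.699, 0.716, -0.0]
force: [-3.2, 0.7, -0.2]
gripper_width: 0.0149
grasp_force: 1.3
```

>>> send_rows([
  {"slide": [4.8, -0.2, 0], "delta_rot": [0, 0, -8.7], "hand": 0.17},
  {"slide": [9.6, -1.1, 0], "delta_rot": [0, 0, -17.3], "hand": 0.17},
  {"slide": [14.1, -2.7, 0], "delta_rot": [0, 0, -26], "hand": 0.17},
  {"slide": [18.4, -5, 0], "delta_rot": [0, 0, -34.6], "hand": 0.17},
  {"slide": [22.2, -7.9, 0], "delta_rot": [0, 0, -43.2], "hand": 0.17},
  {"slide": [25.6, -11.3, 0], "delta_rot": [0, 0, -51.9], "hand": 0.17},
  {"slide": [28.4, -15.2, 0], "delta_rot": [0, 0, -60.6], "hand": 0.17},
  {"slide": [30.7, -19.5, 0], "delta_rot": [0, 0, -69.2], "hand": 0.17},
  {"slide": [32.2, -24.1, 0], "delta_rot": [0, 0, -77.9], "hand": 0.17},
  {"slide": [33, -28.9, 0], "delta_rot": [0, 0, -86.5], "hand": 0.17},
])

```text
t: 6.42
eef_pos: [0.5973, 0.0274, 0.0425]
tcp_rot: [-0.0, 0.999, 0.043, -0.0]
force: [-1.6, 1.3, 0.1]
gripper_width: 0.0146
grasp_force: 1.0
```

>>> send_rows([
  {"slide": [0, 0, 0], "delta_rot": [0, 0, 0], "hand": 0.17},
  {"slide": [0, 0, 0], "delta_rot": [0, 0, 0], "hand": 0.13},
  {"slide": [0, 0, 0], "delta_rot": [0, 0, 0], "hand": 0.13},
  {"slide": [0, 0, 0], "delta_rot": [0, 0, 0], "hand": 0.13},
])

```text
t: 6.92
eef_pos: [0.5978, 0.0273, 0.0426]
tcp_rot: [0.0, 0.999, 0.046, 0.0]
force: [-0.5, -0.8, 3.3]
gripper_width: 0.0112
grasp_force: 11.9
```

```bash
python3 - <<'E'
from h import *
s=r.read_state(); print(s['eef_pos'].round(4),s['tcp_rot'].round(3),s['gripper_width'],s['force'].round(1),s['joints'].round(2),s['grasp_force'])
E
```

```text
[0.5978 0.0273 0.0426] [0.    0.999 0.046 0.   ] 0.011239720511719885 [-0.5 -0.8  3.3] [-0.06  0.72  1.79 -0.    0.64  1.42] 11.907020956277847
```

>>> send_rows([
  {"slide": [0, 0, 0], "delta_rot": [0, 0, 0], "hand": 0.26},
  {"slide": [0, 0, 10], "delta_rot": [0, 0, 0], "hand": 0.26},
  {"slide": [0, 0, 50], "delta_rot": [0, 0, 0], "hand": 0.3},
  {"slide": [-20, 0, 100], "delta_rot": [0, 0, 0], "hand": 0.4},
  {"slide": [-50, 0, 140], "delta_rot": [0, 0, 0], "hand": 0.5},
  {"slide": [-50, 0, 150], "delta_rot": [0, 0, 0], "hand": 0.5},
  {"slide": [-50, 0, 150], "delta_rot": [0, 0, 0], "hand": 0.5},
])

```text
t: 7.8
eef_pos: [0.5482, 0.0274, 0.1929]
tcp_rot: [0.0, 0.999, 0.045, 0.001]
force: [-0.8, -0.2, -0.5]
gripper_width: 0.0426
grasp_force: 0.0
```

```bash
python3 - <<'E'
from h import *
im,K,T=cap("wrist","w_dsc"); s=r.read_state(); print(s['eef_pos'].round(4),s['gripper_width'],s['force'].round(1))
Rm=lambda y:np.array([[np.cos(y),-np.sin(y)],[np.sin(y),np.cos(y)]])
o=np.array([.566,.0247]);R=Rm(np.radians(5.6))
# rectified stage-frame view at disc top z=.019 for measuring, 4px/mm
H=[]
src=[(-.06,-.06),(-.06,.06),(.06,-.06),(.06,.06)]
pp=np.float32([proj(K,T,[*(o+R@q),.019]) for q in src])
dst=np.float32([((q[1]+.06)*4000,(q[0]+.06)*4000) for q in src])
w=cv2.warpPerspective(im,cv2.getPerspectiveTransform(pp,dst),(480,480),flags=cv2.INTER_CUBIC)
g=cv2.cvtColor(w,6)
# flat edge: brightness step along stage x for several y
for y in range(-24,25,6):
    col=cv2.GaussianBlur(g,(5,5),0)[:160,int((y+60)*4)].astype(int); i=np.argmax(np.diff(col[20:140])) ; print(y,(i+20)/4-60)
v=np.full((480,800,3),0,np.uint8);v[:,:480]=w;v[:240,480:]=cv2.resize(im,(320,240));cv2.imwrite('pics/dsc.png',v)
E
```

```text
[0.548  0.0273 0.1919] 0.042924591333982486 [-0.9  0.6 -0.3]
-24 -39.5
-18 -39.25
-12 -38.75
-6 -38.25
0 -38.5
6 -38.25
12 -38.25
18 -38.0
24 -37.5
```

View pics/dsc.png

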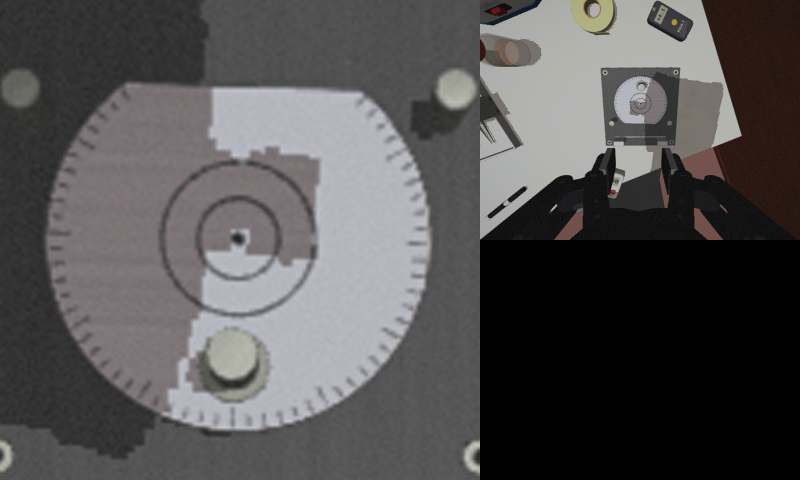

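The rectified view shows the flat toward the seat, running from (127,82) to (360,92), about 2° from parallel. The bar will square that up. Next I'll hover over the bar's near end.

>>> send_rows([
  {"slide": [-8, 30, 8], "delta_rot": [0, 0, 2], "hand": 0.4},
  {"slide": [-22, 78, 8], "delta_rot": [0, 0, 5], "hand": 0.4},
  {"slide": [-36, 126, 8], "delta_rot": [0, 0, 8], "hand": 0.4},
  {"slide": [-50, 176, 8], "delta_rot": [0, 0, 11], "hand": 0.4},
  {"slide": [-64, 226, 8], "delta_rot": [0, 0, 14], "hand": 0.4},
  {"slide": [-78, 276, 8], "delta_rot": [0, 0, 17], "hand": 0.4},
  {"slide": [-90, 318, 8], "delta_rot": [0, 0, 20.2], "hand": 0.4},
  {"slide": [-95.2, 336.4, 8], "delta_rot": [0, 0, 20.2], "hand": 0.4},
  {"slide": [-95.2, 336.4, 8], "delta_rot": [0, 0, 20.2], "hand": 0.4},
])

```text
t: 8.98
eef_pos: [0.4522, 0.3643, 0.199]
tcp_rot: [0.0, 0.976, 0.22, -0.001]
force: [-0.6, 0.4, 0.1]
gripper_width: 0.0343
grasp_force: 0.0
```

```bash
python3 - <<'E'
from h import *
im,K,T=cap("wrist","w_b2"); s=r.read_state(); print(s['eef_pos'].round(4),s['tcp_rot'].round(4),s['gripper_width'])
a=np.radians(25.5);d=np.array([np.cos(a),np.sin(a)]);n=np.array([-d[1],d[0]]);c=np.array([.4979,.3854])
g=cv2.GaussianBlur(cv2.cvtColor(im,6),(3,3),0)
S=lambda al,ac,z:tuple(proj(K,T,[*(c+al*d+ac*n),z]))
for al in(-.055,-.04,-.028):
    print(al,np.round(S(al,0,.023)),[int(cv2.getRectSubPix(g,(1,1),S(al,x/1000,.023))[0,0]) for x in range(-20,21,2)])
print("along",[int(cv2.getRectSubPix(g,(1,1),S(x/1000,.003,.023))[0,0]) for x in range(-80,-20,2)])
v=S(-.05,0,.023);v=(int(v[0]),int(v[1]));print(v)
x0,y0=max(0,min(v[0]-100,440)),max(0,min(v[1]-75,330));cv2.imwrite('pics/b2.png',cv2.resize(im[y0:y0+150,x0:x0+200],(800,600)));print(x0,y0)
E
```

```text
[0.4525 0.3634 0.1993] [ 4.000e-04  9.756e-01  2.194e-01 -7.000e-04] 0.034043702784696386
-0.055 [316. 228.] [96, 95, 95, 96, 94, 80, 81, 82, 83, 81, 80, 83, 81, 83, 83, 124, 146, 145, 145, 145, 145]
-0.04 [316. 213.] [98, 97, 103, 122, 99, 108, 134, 136, 138, 135, 136, 135, 134, 139, 135, 141, 145, 145, 145, 144, 143]
-0.028 [316. 200.] [128, 128, 130, 130, 131, 130, 130, 130, 130, 130, 131, 131, 130, 131, 132, 131, 131, 131, 131, 132, 131]
along [144, 144, 145, 144, 144, 144, 126, 89, 79, 80, 81, 81, 81, 81, 74, 66, 87, 128, 134, 134, 133, 134, 135, 130, 109, 120, 131, 128, 130, 130]
(315, 223)
215 148
```

View pics/b2.png

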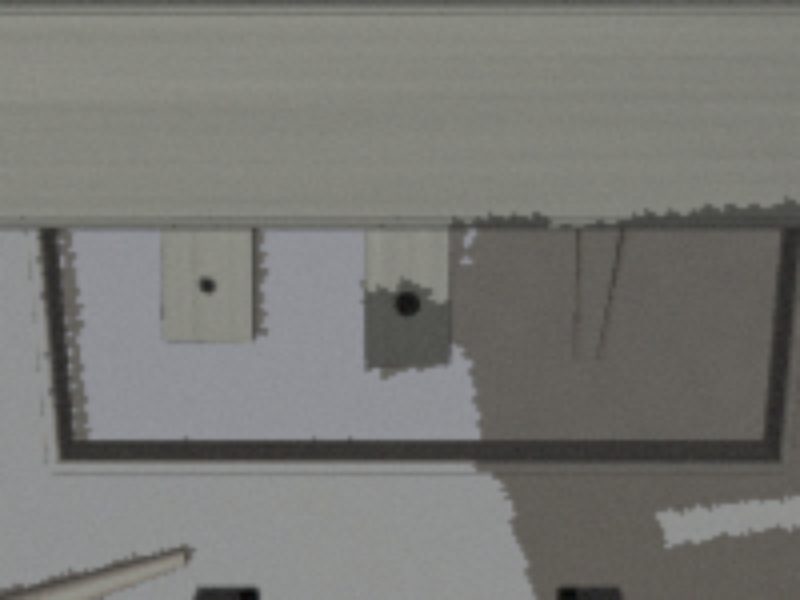

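In this second view, the bar end is at full-image columns 306–328, row 240, with its dot at (316.8,223.8). I'll triangulate these against the first view.

```bash
python3 - <<'E'
from h import *
A=load('w_tray');B=load('w_b2')
d,e=tri(ray(*A,(322,252.4)),ray(*B,(316.8,223.8)));print("dot",d.round(4),e)
x,e=tri(ray(*A,(322.6,240.3)),ray(*B,(317,240.2)));print("end",x.round(4),e)
v=d-x;print(np.degrees(np.arctan2(v[1],v[0])),np.linalg.norm(v))
for p in((317,240.2),(317,206)):print(onz(*B,p,.023).round(4))
E
```

```text
dot [0.4532 0.3632 0.0258] 5.5485754050545747e-05
end [0.4387 0.3566 0.0256] 0.0008719698867191173
24.46155127717501 0.015890359482898794
[0.4382 0.3558 0.023 ]
[0.4677 0.3699 0.023 ]
```

>>> send_rows([
  {"slide": [-1, -1, -40], "delta_rot": [0, 0, 0], "hand": 0.4},
  {"slide": [-1, -1, -90], "delta_rot": [0, 0, 0], "hand": 0.4},
  {"slide": [-1, -1, -130], "delta_rot": [0, 0, 0], "hand": 0.4},
  {"slide": [-1, -1, -155], "delta_rot": [0, 0, 0], "hand": 0.4},
  {"slide": [-1, -1, -170], "delta_rot": [0, 0, 0], "hand": 0.4},
  {"slide": [-1, -1, -180], "delta_rot": [0, 0, 0], "hand": 0.4},
  {"slide": [-1, -1, -180], "delta_rot": [0, 0, 0], "hand": 0.2},
  {"slide": [-1, -1, -180], "delta_rot": [0, 0, 0], "hand": 0.1},
  {"slide": [-1, -1, -180], "delta_rot": [0, 0, 0], "hand": 0.1},
  {"slide": [-1, -1, -180], "delta_rot": [0, 0, 0], "hand": 0.1},
])

```text
t: 10.28
eef_pos: [0.4514, 0.3629, 0.0207]
tcp_rot: [-0.0, 0.976, 0.22, 0.0]
force: [-0.2, -1.1, -1.7]
gripper_width: 0.0186
grasp_force: 58.8
```

>>> send_rows([
  {"slide": [0, 0, 8], "delta_rot": [0, 0, 0], "hand": 0.1},
  {"slide": [0, 0, 16], "delta_rot": [0, 0, 0], "hand": 0.1},
  {"slide": [0, 0, 22], "delta_rot": [0, 0, 0], "hand": 0.1},
  {"slide": [0, 0, 22], "delta_rot": [0, 0, 0], "hand": 0.1},
])

```text
t: 10.78
eef_pos: [0.4516, 0.3629, 0.043]
tcp_rot: [-0.0, 0.976, 0.22, 0.001]
force: [0.5, 0.1, -1.3]
gripper_width: 0.0186
grasp_force: 58.9
```

>>> send_rows([
  {"slide": [-9, -4.3, 0], "delta_rot": [0, 0, 0], "hand": 0.1},
  {"slide": [-22.6, -10.8, 0], "delta_rot": [0, 0, 0], "hand": 0.1},
  {"slide": [-40.6, -19.4, 0], "delta_rot": [0, 0, 0], "hand": 0.1},
  {"slide": [-58.7, -28, 0], "delta_rot": [0, 0, 0], "hand": 0.1},
  {"slide": [-76.7, -36.6, 0], "delta_rot": [0, 0, 0], "hand": 0.1},
  {"slide": [-90.3, -43, 0], "delta_rot": [0, 0, 0], "hand": 0.1},
  {"slide": [-94.8, -45.2, 0], "delta_rot": [0, 0, 0], "hand": 0.1},
  {"slide": [-94.8, -45.2, 0], "delta_rot": [0, 0, 0], "hand": 0.1},
])

```text
t: 11.78
eef_pos: [0.3567, 0.3176, 0.0424]
tcp_rot: [-0.0, 0.976, 0.22, 0.0]
force: [1.2, 0.0, -1.8]
gripper_width: 0.0187
grasp_force: 58.9
```

```bash
python3 - <<'E'
from h import *
im,K,T=cap("scene","sc2"); w,_,_=cap("wrist"); t,Kt,Tt=cap("top","top2")
v=np.zeros((600,800,3),np.uint8)
v[:300,:400]=cv2.resize(im[160:310,170:370],(400,300));v[:300,400:]=cv2.resize(w,(400,300));v[300:,:400]=cv2.resize(t[170:320,150:350],(400,300),interpolation=2)
v[300:,400:]=cv2.resize(im[60:360,120:520],(400,300))
cv2.imwrite('pics/m2.png',v)
E
```

```text
(no output)
```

View pics/m2.png

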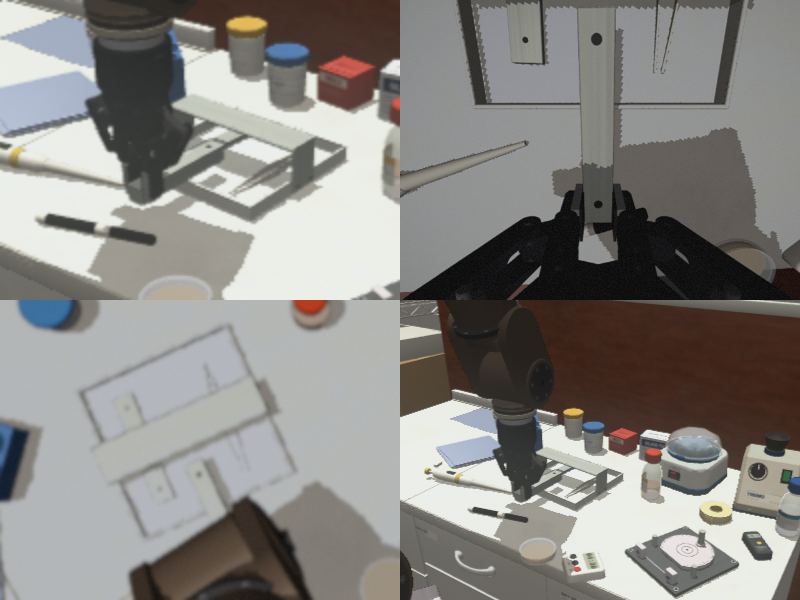

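The bar is held straight and level, its far end clear of the strap at inset (597,10). The other tools are untouched. I'll lift it, carry it to the clear spot between tray and stage, and lay it down.

>>> send_rows([
  {"slide": [0, 0, 30], "delta_rot": [0, 0, 0], "hand": 0.1},
  {"slide": [0, 0, 75], "delta_rot": [0, 0, 0], "hand": 0.1},
  {"slide": [15, -21, 90], "delta_rot": [0, 0, 0], "hand": 0.1},
  {"slide": [40, -57, 90], "delta_rot": [0, 0, 0], "hand": 0.1},
  {"slide": [65, -93, 90], "delta_rot": [0, 0, 0], "hand": 0.1},
  {"slide": [90, -129, 90], "delta_rot": [0, 0, 0], "hand": 0.1},
  {"slide": [110, -158, 80], "delta_rot": [0, 0, 0], "hand": 0.1},
  {"slide": [118, -169, 50], "delta_rot": [0, 0, 0], "hand": 0.1},
  {"slide": [118, -169, 15], "delta_rot": [0, 0, 0], "hand": 0.1},
  {"slide": [118, -169, 0], "delta_rot": [0, 0, 0], "hand": 0.1},
])

```text
t: 13.18
eef_pos: [0.4744, 0.1482, 0.0408]
tcp_rot: [-0.0, 0.976, 0.219, -0.001]
force: [-0.6, -1.2, -1.9]
gripper_width: 0.0187
grasp_force: 59.0
```

>>> send_rows([
  {"slide": [0, 0, -14], "delta_rot": [0, 0, 0], "hand": 0.1},
  {"slide": [0, 0, -20], "delta_rot": [0, 0, 0], "hand": 0.1},
  {"slide": [0, 0, -24], "delta_rot": [0, 0, 0], "hand": 0.1},
  {"slide": [0, 0, -24], "delta_rot": [0, 0, 0], "hand": 0.1},
])

```text
t: 13.68
eef_pos: [0.4747, 0.1487, 0.0186]
tcp_rot: [0.0, 0.976, 0.22, 0.0]
force: [0.1, -0.3, -0.8]
gripper_width: 0.0186
grasp_force: 59.0
```

>>> send_rows([
  {"slide": [0, 0, -1], "delta_rot": [0, 0, 0], "hand": 0.1},
  {"slide": [0, 0, -1], "delta_rot": [0, 0, 0], "hand": 0.3},
  {"slide": [0, 0, -1], "delta_rot": [0, 0, 0], "hand": 0.5},
  {"slide": [0, 0, 3], "delta_rot": [0, 0, 0], "hand": 0.5},
  {"slide": [0, 0, 30], "delta_rot": [0, 0, 0], "hand": 0.5},
  {"slide": [0, 0, 80], "delta_rot": [0, 0, 0], "hand": 0.5},
  {"slide": [0, 0, 130], "delta_rot": [0, 0, 0], "hand": 0.5},
  {"slide": [-10, 0, 162], "delta_rot": [0, 0, 0], "hand": 0.5},
  {"slide": [-10, 0, 162], "delta_rot": [0, 0, 0], "hand": 0.5},
  {"slide": [-10, 0, 162], "delta_rot": [0, 0, 0], "hand": 0.5},
])

```text
t: 14.92
eef_pos: [0.4644, 0.1485, 0.18]
tcp_rot: [0.0, 0.976, 0.219, -0.0]
force: [0.2, -0.1, -0.2]
gripper_width: 0.0428
grasp_force: 0.0
```

```bash
cat > bar.py <<'E'
from h import *
im,K,T=cap("wrist","w_b3"); s=r.read_state(); print(s['eef_pos'].round(4),s['tcp_rot'].round(4),s['gripper_width'],s['force'].round(1))
a=np.radians(25.5);d=np.array([np.cos(a),np.sin(a)]);n=np.array([-d[1],d[0]]);c=np.array([.520,.170])
g=cv2.GaussianBlur(cv2.cvtColor(im,6),(3,3),0)
S=lambda al,ac,z:tuple(proj(K,T,[*(c+al*d+ac*n),z]))
for al in(-.04,-.02,0,.02,.04,.055):
    print(al,np.round(S(al,0,.02)),[int(cv2.getRectSubPix(g,(1,1),S(al,x/1000,.02))[0,0]) for x in range(-20,21,2)])
print("along",[(x,int(cv2.getRectSubPix(g,(1,1),S(x/1000,.004,.02))[0,0])) for x in list(range(-76,-55,2))+list(range(56,77,2))])
E
python3 bar.py
```

```text
[0.4644 0.1485 0.1796] [ 0.000e+00  9.756e-01  2.195e-01 -6.000e-04] 0.04291721787042859 [0.7 0.4 0.5]
-0.04 [320. 207.] [106, 106, 107, 107, 105, 143, 155, 158, 160, 157, 159, 157, 158, 162, 154, 160, 167, 167, 166, 166, 167]
-0.02 [320. 183.] [167, 167, 166, 133, 108, 136, 155, 160, 162, 158, 159, 160, 160, 164, 157, 162, 166, 168, 167, 167, 166]
0 [321. 159.] [167, 168, 167, 156, 108, 133, 153, 157, 162, 158, 159, 158, 159, 162, 156, 148, 168, 167, 167, 167, 167]
0.02 [321. 134.] [167, 166, 167, 158, 111, 129, 151, 153, 162, 158, 157, 158, 158, 162, 159, 156, 167, 166, 166, 166, 166]
0.04 [321. 107.] [165, 166, 166, 161, 125, 126, 151, 151, 159, 157, 156, 158, 158, 159, 156, 144, 165, 166, 166, 166, 167]
0.055 [321.  87.] [165, 165, 165, 161, 114, 118, 151, 150, 158, 135, 111, 146, 157, 157, 157, 145, 164, 164, 165, 166, 165]
along [(-76, 167), (-74, 134), (-72, 108), (-70, 108), (-68, 109), (-66, 108), (-64, 105), (-62, 94), (-60, 94), (-58, 124), (-56, 147), (56, 157), (58, 157), (60, 157), (62, 157), (64, 156), (66, 151), (68, 165), (70, 164), (72, 163), (74, 163), (76, 163)]
```

```bash
python3 - <<'E'
from h import *
K,T=load('w_b3');im=cv2.imread('pics/w_b3.png')
a=np.radians(25.5);d=np.array([np.cos(a),np.sin(a)]);n=np.array([-d[1],d[0]]);c=np.array([.520,.170])
g=cv2.cvtColor(im,6)
S=lambda al,ac,z:tuple(proj(K,T,[*(c+al*d+ac*n),z]))
f=lambda x,y:int(cv2.getRectSubPix(g,(1,1),S(x/1000,y,.02))[0,0])
print([(x,f(x,0)) for x in range(-76,-36,1)]);print([(x,f(x,0)) for x in range(44,76)])
E
```

```text
[(-76, 166), (-75, 168), (-74, 164), (-73, 158), (-72, 134), (-71, 127), (-70, 128), (-69, 162), (-68, 144), (-67, 113), (-66, 108), (-65, 110), (-64, 109), (-63, 96), (-62, 95), (-61, 96), (-60, 97), (-59, 95), (-58, 97), (-57, 101), (-56, 96), (-55, 118), (-54, 151), (-53, 159), (-52, 158), (-51, 86), (-50, 44), (-49, 41), (-48, 38), (-47, 47), (-46, 86), (-45, 142), (-44, 161), (-43, 158), (-42, 160), (-41, 158), (-40, 160), (-39, 160), (-38, 159), (-37, 158)]
[(44, 158), (45, 157), (46, 159), (47, 156), (48, 157), (49, 116), (50, 52), (51, 43), (52, 47), (53, 45), (54, 45), (55, 110), (56, 159), (57, 158), (58, 159), (59, 158), (60, 158), (61, 157), (62, 159), (63, 158), (64, 159), (65, 157), (66, 154), (67, 149), (68, 164), (69, 164), (70, 163), (71, 163), (72, 164), (73, 164), (74, 164), (75, 163)]
```

>>> send_rows([
  {"slide": [25, 10, -10], "delta_rot": [0, 0, 0], "hand": 0.5},
  {"slide": [57, 22.3, -50], "delta_rot": [0, 0, 0], "hand": 0.5},
  {"slide": [57, 22.3, -100], "delta_rot": [0, 0, 0], "hand": 0.5},
  {"slide": [57, 22.3, -135], "delta_rot": [0, 0, 0], "hand": 0.5},
  {"slide": [57, 22.3, -155], "delta_rot": [0, 0, 0], "hand": 0.5},
  {"slide": [57, 22.3, -155], "delta_rot": [0, 0, 0], "hand": 0.5},
  {"slide": [57, 22.3, -155], "delta_rot": [0, 0, 0], "hand": 0.1},
  {"slide": [57, 22.3, -155], "delta_rot": [0, 0, 0], "hand": 0.1},
  {"slide": [57, 22.3, -155], "delta_rot": [0, 0, 0], "hand": 0.1},
  {"slide": [57, 22.3, -155], "delta_rot": [0, 0, 0], "hand": 0.1},
])

```text
t: 16.23
eef_pos: [0.5219, 0.1709, 0.026]
tcp_rot: [0.0, 0.976, 0.22, 0.001]
force: [0.2, -0.7, 6.6]
gripper_width: 0.0178
grasp_force: 59.6
```

>>> send_rows([
  {"slide": [0, 0, 25], "delta_rot": [0, 0, 0], "hand": 0.1},
  {"slide": [0, -5, 70], "delta_rot": [0, 0, 5], "hand": 0.1},
  {"slide": [-2, -25, 75], "delta_rot": [0, 0, 14], "hand": 0.1},
  {"slide": [-3, -50, 75], "delta_rot": [0, 0, 24], "hand": 0.1},
  {"slide": [-5, -75, 75], "delta_rot": [0, 0, 34], "hand": 0.1},
  {"slide": [-6, -100, 75], "delta_rot": [0, 0, 44], "hand": 0.1},
  {"slide": [-8, -125, 75], "delta_rot": [0, 0, 54], "hand": 0.1},
  {"slide": [-9, -145, 75], "delta_rot": [0, 0, 64], "hand": 0.1},
  {"slide": [-9.2, -151.3, 70], "delta_rot": [0, 0, 70.1], "hand": 0.1},
  {"slide": [-9.2, -151.3, 50], "delta_rot": [0, 0, 70.1], "hand": 0.1},
])

```text
t: 17.48
eef_pos: [0.5129, 0.0189, 0.0758]
tcp_rot: [0.001, 0.672, 0.74, 0.001]
force: [-0.2, -1.3, -1.4]
gripper_width: 0.0181
grasp_force: 59.1
```

```bash
python3 - <<'E'
from h import *
im,K,T=cap("wrist","w_seat"); s=r.read_state(); print(s['eef_pos'].round(4),s['tcp_rot'].round(4),s['gripper_width'],s['force'].round(1),s['joints'].round(2))
o=np.array([.566,.0247]);y=np.radians(5.6);R=np.array([[np.cos(y),-np.sin(y)],[np.sin(y),np.cos(y)]])
for n,p in [("pin+",(-.0332,.052,.032)),("lug+",(-.074,.041,.032)),("barend",(-.0533,.065,.068))]: print(n,proj(K,T,[*(o+R@p[:2]),p[2]]).round())
g=cv2.GaussianBlur(cv2.cvtColor(im,6),(3,3),0)
S=lambda x,yy,z:tuple(proj(K,T,[*(o+R@[x,yy]),z]))
q=lambda x,yy,z:int(cv2.getRectSubPix(g,(1,1),S(x/1000,yy/1000,z))[0,0])
zt=s['eef_pos'][2]-.006
for yy in (30,45,58): print("bar y",yy,[(x,q(x,yy,zt)) for x in range(-72,-34,2)])
print("along",[(v,q(-54,v,zt)) for v in range(40,76,1)])
cv2.imwrite('pics/seat.png',im)
E
```

```text
[0.5117 0.0192 0.0733] [-6.000e-04  6.727e-01  7.399e-01 -5.000e-04] 0.017597882574221665 [-2.  -0.4 -4.7] [-0.09  0.59  1.99  0.    0.56 -0.19]
pin+ [355. 187.]
lug+ [276. 208.]
barend [316. 168.]
bar y 30 [(-72, 80), (-70, 79), (-68, 79), (-66, 79), (-64, 155), (-62, 161), (-60, 162), (-58, 159), (-56, 161), (-54, 162), (-52, 160), (-50, 162), (-48, 158), (-46, 152), (-44, 151), (-42, 73), (-40, 176), (-38, 176), (-36, 176)]
bar y 45 [(-72, 177), (-70, 177), (-68, 178), (-66, 125), (-64, 109), (-62, 164), (-60, 162), (-58, 162), (-56, 157), (-54, 62), (-52, 71), (-50, 164), (-48, 158), (-46, 153), (-44, 151), (-42, 80), (-40, 67), (-38, 145), (-36, 176)]
bar y 58 [(-72, 77), (-70, 72), (-68, 71), (-66, 70), (-64, 107), (-62, 165), (-60, 164), (-58, 164), (-56, 164), (-54, 166), (-52, 162), (-50, 166), (-48, 159), (-46, 156), (-44, 150), (-42, 60), (-40, 163), (-38, 169), (-36, 162)]
along [(40, 163), (41, 163), (42, 162), (43, 163), (44, 154), (45, 62), (46, 42), (47, 41), (48, 42), (49, 42), (50, 61), (51, 158), (52, 166), (53, 165), (54, 166), (55, 165), (56, 166), (57, 166), (58, 166), (59, 167), (60, 166), (61, 166), (62, 156), (63, 85), (64, 60), (65, 75), (66, 79), (67, 78), (68, 80), (69, 81), (70, 81), (71, 77), (72, 83), (73, 176), (74, 176), (75, 175)]
```

>>> send_rows([
  {"slide": [-0.2, 2, 0], "delta_rot": [0, 0, 0], "hand": 0.1},
  {"slide": [-0.2, 2, -10], "delta_rot": [0, 0, 0], "hand": 0.1},
  {"slide": [-0.2, 2, -18], "delta_rot": [0, 0, 0], "hand": 0.1},
  {"slide": [-0.2, 2, -25], "delta_rot": [0, 0, 0], "hand": 0.1},
  {"slide": [-0.2, 2, -31], "delta_rot": [0, 0, 0], "hand": 0.1},
  {"slide": [-0.2, 2, -36], "delta_rot": [0, 0, 0], "hand": 0.1},
  {"slide": [-0.2, 2, -36], "delta_rot": [0, 0, 0], "hand": 0.1},
])

```text
t: 18.4
eef_pos: [0.5121, 0.0215, 0.039]
tcp_rot: [-0.0, 0.673, 0.74, -0.0]
force: [0.5, 0.0, -1.9]
gripper_width: 0.018
grasp_force: 59.0
```

>>> send_rows([
  {"slide": [0, 0, -1], "delta_rot": [0, 0, 0], "hand": 0.1},
  {"slide": [0, 0, -2], "delta_rot": [0, 0, 0], "hand": 0.1},
  {"slide": [0, 0, -3], "delta_rot": [0, 0, 0], "hand": 0.1},
  {"slide": [0, 0, -3], "delta_rot": [0, 0, 0], "hand": 0.1},
])

```text
t: 18.9
eef_pos: [0.5122, 0.0215, 0.0363]
tcp_rot: [0.0, 0.673, 0.74, 0.0]
force: [-0.0, 0.4, -1.7]
gripper_width: 0.0179
grasp_force: 59.0
```

>>> send_rows([
  {"slide": [0, 0, -0.7], "delta_rot": [0, 0, 0], "hand": 0.1},
  {"slide": [0, 0, -1.4], "delta_rot": [0, 0, 0], "hand": 0.1},
  {"slide": [0, 0, -1.4], "delta_rot": [0, 0, 0], "hand": 0.1},
])

```text
t: 19.27
eef_pos: [0.5123, 0.0215, 0.036]
tcp_rot: [0.0, 0.673, 0.74, 0.0]
force: [-4.0, -0.4, 15.0]
gripper_width: 0.018
grasp_force: 61.0
```

>>> send_rows([
  {"slide": [0, 0, 1.0], "delta_rot": [0, 0, 0], "hand": 0.1},
  {"slide": [1, 0.1, 1.0], "delta_rot": [0, 0, 0], "hand": 0.1},
  {"slide": [2, 0.2, 1.0], "delta_rot": [0, 0, 0], "hand": 0.1},
  {"slide": [3, 0.3, 1.0], "delta_rot": [0, 0, 0], "hand": 0.1},
  {"slide": [4, 0.4, 1.0], "delta_rot": [0, 0, 0], "hand": 0.1},
  {"slide": [4, 0.4, 1.0], "delta_rot": [0, 0, 0], "hand": 0.1},
])

```text
t: 20.02
eef_pos: [0.5155, 0.022, 0.036]
tcp_rot: [-0.001, 0.673, 0.74, -0.0]
force: [-4.7, 0.3, 6.2]
gripper_width: 0.0177
grasp_force: 60.0
```

>>> send_rows([
  {"slide": [0.7, 0.1, 0], "delta_rot": [0, 0, 0], "hand": 0.1},
  {"slide": [1.4, 0.1, 0], "delta_rot": [0, 0, 0], "hand": 0.1},
  {"slide": [2, 0.2, 0], "delta_rot": [0, 0, 0], "hand": 0.1},
  {"slide": [2, 0.2, 0], "delta_rot": [0, 0, 0], "hand": 0.1},
])

```text
t: 20.52
eef_pos: [0.5167, 0.0221, 0.036]
tcp_rot: [-0.001, 0.673, 0.74, -0.001]
force: [-8.7, -1.1, 9.3]
gripper_width: 0.018
grasp_force: 60.4
```

>>> send_rows([
  {"slide": [1, 0.1, 0], "delta_rot": [0, 0, 0], "hand": 0.1},
  {"slide": [2, 0.2, 0], "delta_rot": [0, 0, 0], "hand": 0.1},
  {"slide": [2, 0.2, 0], "delta_rot": [0, 0, 0], "hand": 0.1},
])

```text
t: 20.9
eef_pos: [0.5174, 0.0223, 0.036]
tcp_rot: [-0.002, 0.673, 0.74, -0.002]
force: [-13.9, -3.7, 15.6]
gripper_width: 0.0172
grasp_force: 61.1
```

>>> send_rows([
  {"slide": [1, 0.1, 0], "delta_rot": [0, 0, 0], "hand": 0.1},
  {"slide": [2, 0.2, 0], "delta_rot": [0, 0, 0], "hand": 0.1},
  {"slide": [2, 0.2, 0], "delta_rot": [0, 0, 0], "hand": 0.1},
])

```text
t: 21.28
eef_pos: [0.5177, 0.0223, 0.036]
tcp_rot: [-0.004, 0.673, 0.74, -0.003]
force: [-22.1, -8.0, 21.4]
gripper_width: 0.0182
grasp_force: 61.8
```

```bash
cat > chk.py <<'E'
from h import *
import sys
im,K,T=cap("wrist",sys.argv[1]); s=r.read_state(); print(s['eef_pos'].round(4),s['tcp_rot'].round(4),s['gripper_width'],s['force'].round(1),s['torque'].round(2))
o=np.array([.566,.0247]);y=np.radians(5.6);R=np.array([[np.cos(y),-np.sin(y)],[np.sin(y),np.cos(y)]])
g=cv2.GaussianBlur(cv2.cvtColor(im,6),(3,3),0)
S=lambda x,yy,z:tuple(proj(K,T,[*(o+R@[x,yy]),z]))
q=lambda x,yy,z:int(cv2.getRectSubPix(g,(1,1),S(x/1000,yy/1000,z))[0,0])
for yy in (-57,-30,0,30,52,57): print("bar y",yy,[(x,q(x,yy,.030)) for x in range(-62,-26,1)])
print("along",[(v,q(-48,v,.03)) for v in list(range(-70,-44))+list(range(44,70))])
E
python3 chk.py w_c1
```

```text
[0.5177 0.0223 0.036 ] [-0.0039  0.6726  0.74   -0.0033] 0.01775470141474253 [-22.   -7.1  22.1] [-1.25  3.78 -0.09]
bar y -57 [(-62, 18), (-61, 19), (-60, 17), (-59, 18), (-58, 20), (-57, 20), (-56, 23), (-55, 29), (-54, 36), (-53, 46), (-52, 57), (-51, 69), (-50, 80), (-49, 86), (-48, 85), (-47, 84), (-46, 76), (-45, 68), (-44, 54), (-43, 41), (-42, 29), (-41, 23), (-40, 22), (-39, 19), (-38, 18), (-37, 17), (-36, 19), (-35, 19), (-34, 16), (-33, 19), (-32, 20), (-31, 20), (-30, 19), (-29, 16), (-28, 17), (-27, 16)]
bar y -30 [(-62, 21), (-61, 29), (-60, 26), (-59, 38), (-58, 77), (-57, 98), (-56, 98), (-55, 98), (-54, 96), (-53, 95), (-52, 93), (-51, 94), (-50, 94), (-49, 95), (-48, 94), (-47, 96), (-46, 95), (-45, 96), (-44, 96), (-43, 96), (-42, 94), (-41, 93), (-40, 94), (-39, 89), (-38, 56), (-37, 34), (-36, 27), (-35, 27), (-34, 18), (-33, 19), (-32, 22), (-31, 16), (-30, 18), (-29, 18), (-28, 17), (-27, 20)]
bar y 0 [(-62, 53), (-61, 50), (-60, 23), (-59, 16), (-58, 19), (-57, 76), (-56, 101), (-55, 99), (-54, 100), (-53, 97), (-52, 98), (-51, 97), (-50, 99), (-49, 97), (-48
[... 1401 characters left out ...]
(-38, 73), (-37, 60), (-36, 63), (-35, 63), (-34, 63), (-33, 61), (-32, 58), (-31, 67), (-30, 79), (-29, 82), (-28, 80), (-27, 81)]
along [(-70, 17), (-69, 19), (-68, 17), (-67, 17), (-66, 16), (-65, 18), (-64, 18), (-63, 15), (-62, 17), (-61, 16), (-60, 18), (-59, 20), (-58, 48), (-57, 85), (-56, 91), (-55, 91), (-54, 81), (-53, 41), (-52, 18), (-51, 22), (-50, 23), (-49, 17), (-48, 24), (-47, 66), (-46, 93), (-45, 92), (44, 165), (45, 165), (46, 165), (47, 166), (48, 95), (49, 42), (50, 44), (51, 42), (52, 44), (53, 44), (54, 124), (55, 167), (56, 168), (57, 167), (58, 167), (59, 168), (60, 167), (61, 167), (62, 168), (63, 168), (64, 169), (65, 164), (66, 99), (67, 62), (68, 75), (69, 82)]
```

>>> send_rows([
  {"slide": [-2, -0.2, 0.4], "delta_rot": [0, 0, 0], "hand": 0.1},
  {"slide": [-3.8, -0.4, 0.6], "delta_rot": [0, 0, 0], "hand": 0.1},
  {"slide": [-3.8, -0.4, 0.6], "delta_rot": [0, 0, 0], "hand": 0.36},
  {"slide": [-3.8, -0.4, 0.6], "delta_rot": [0, 0, 0], "hand": 0.36},
  {"slide": [-3.8, -0.4, 0.6], "delta_rot": [0, 0, 0], "hand": 0.36},
  {"slide": [-4.5, -0.4, 6], "delta_rot": [0, 0, 0], "hand": 0.36},
  {"slide": [-4.5, -0.4, 20], "delta_rot": [0, 0, 0], "hand": 0.36},
  {"slide": [-4.5, -0.4, 60], "delta_rot": [0, 0, 0], "hand": 0.36},
  {"slide": [-4.5, -0.4, 110], "delta_rot": [0, 0, 0], "hand": 0.36},
  {"slide": [-4.5, -0.4, 110], "delta_rot": [0, 0, 0], "hand": 0.36},
])

```text
t: 22.58
eef_pos: [0.519, 0.0221, 0.15]
tcp_rot: [0.003, 0.673, 0.74, 0.002]
force: [1.1, 1.3, 0.0]
gripper_width: 0.0312
grasp_force: 0.0
```

```bash
python3 chk.py w_c2 | cut -c1-420 ; python3 - <<'E'
from h import *
im,K,T=cap("wrist","w_c3")
o=np.array([.566,.0247]);y=np.radians(5.6);R=np.array([[np.cos(y),-np.sin(y)],[np.sin(y),np.cos(y)]])
src=[(-.085,-.075),(-.085,.075),(.06,-.075),(.06,.075)]
pp=np.float32([proj(K,T,[*(o+R@q),.030]) for q in src]);dst=np.float32([((q[1]+.075)*3000,(q[0]+.085)*3000) for q in src])
w=cv2.warpPerspective(im,cv2.getPerspectiveTransform(pp,dst),(450,435),flags=2)
s,_,_=cap("scene");v=np.zeros((435,800,3),np.uint8);v[:,:450]=w;v[:263,450:]=cv2.resize(s,(350,263));cv2.imwrite('pics/fin.png',v)
E
```

```text
[0.5182 0.0221 0.1481] [0.0017 0.6726 0.74   0.0013] 0.030621673149089854 [-0.6 -0.6 -0.6] [-0.02 -0.    0.04]
bar y -57 [(-62, 49), (-61, 47), (-60, 47), (-59, 58), (-58, 79), (-57, 93), (-56, 95), (-55, 95), (-54, 93), (-53, 91), (-52, 92), (-51, 93), (-50, 93), (-49, 92), (-48, 91), (-47, 91), (-46, 93), (-45, 93), (-44, 92), (-43, 92), (-42, 92), (-41, 92), (-40, 90), (-39, 74), (-38, 59), (-37, 65), (-36, 79), (-35, 87), (-34, 89), (-33, 89), (-32, 87), (-31, 83), (-30, 73), (-29, 58), (-28, 49), (-27, 47)]
bar y -30 [(-62, 48), (-61, 48), (-60, 48), (-59, 60), (-58, 85), (-57, 97), (-56, 99), (-55, 99), (-54, 96), (-53, 94), (-52, 96), (-51, 96), (-50, 96), (-49, 96), (-48, 96), (-47, 96), (-46, 97), (-45, 98), (-44, 97), (-43, 95), (-42, 94), (-41, 94), (-40, 93), (-39, 79), (-38, 58), (-37, 49), (-36, 51), (-35, 61), (-34, 80), (-33, 102), (-32, 108), (-31, 102), (-30, 96), (-29, 100), (-28, 106), (-27, 107)]
bar y 0 [(-62, 51), (-61, 50), (-60, 50), (-59, 54), (-58, 76), (-57, 97), (-56, 100), (-55, 100), (-54, 99), (-53, 98), (-52, 98), (-51, 99), (-50, 99), (-49, 98), (-48
[... 1231 characters left out ...]
51, 167), (-50, 169), (-49, 169), (-48, 168), (-47, 167), (-46, 168), (-45, 171), (-44, 170), (-43, 165), (-42, 161), (-41, 161), (-40, 162), (-39, 140), (-38, 92), (-37, 68), (-36, 62), (-35, 62), (-34, 68), (-33, 71), (-32, 71), (-31, 74), (-30, 79), (-29, 82), (-28, 82), (-27,
along [(-70, 115), (-69, 115), (-68, 116), (-67, 116), (-66, 114), (-65, 108), (-64, 98), (-63, 92), (-62, 91), (-61, 90), (-60, 90), (-59, 90), (-58, 91), (-57, 91), (-56, 90), (-55, 91), (-54, 88), (-53, 69), (-52, 41), (-51, 26), (-50, 21), (-49, 19), (-48, 29), (-47, 59), (-46, 85), (-45, 93), (44, 166), (45, 167), (46, 167), (47, 156), (48, 103), (49, 51), (50, 45), (51, 46), (52, 47), (53, 72), (54, 138), (55,
```

View pics/fin.png

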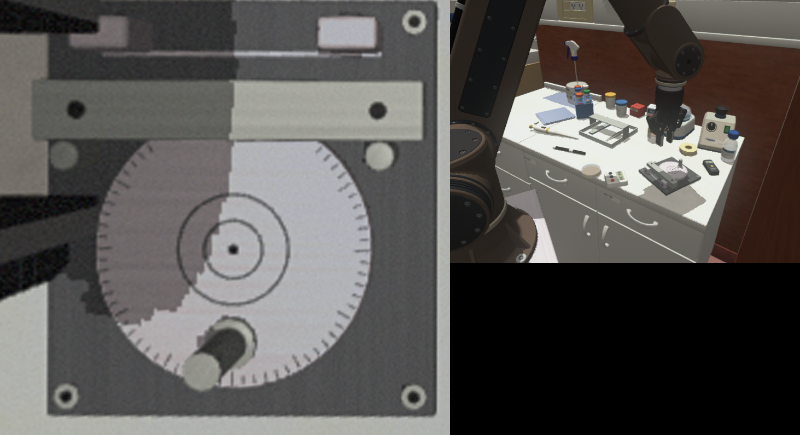

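The bar lies across the seat from (32,110) to (422,110), straight against both pins at (63,155) and (379,155). It is centred, the disc's flat lies along it, and the gripper is clear.

```bash
python3 -c "
from station import r
print(r.close_job())"
```

```text
the job is handed in; nothing more can be done
None
```

I turned the disc's flat to the seat, set the bar home against both pins and centred it to within about 1 mm. The strip and forceps stayed in the tray, and the job was handed in with the gripper clear at about 23 s of the 72 s; no verdict came back.

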